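Clamp the tube rack on the orbital shaker

ROBOT

A 6-joint arm with a two-finger parallel gripper is mounted at the origin on the work surface. World frame = base frame: x ahead of the robot, y to its left, z up, the work surface at z = 0. Lengths are in m, angles in rad, forces in N, time in s.
With the tool pointing down it reaches from about 0.275 to 0.825 m from the base axis. Payload 5.2 kg.
Tool frame: the origin (TCP) lies midway between the tips of the shut fingers; the grasp point (between the pads) lies 19 mm behind it; z points along the fingers, y is the line along which they close (so a half turn about z gives the same grasp; the last joint's range is limited). The gripper opens to 93 mm and grips with 3 to 60 N. Pads are 15 mm wide; open, the fingers measure 128 mm over their backs; the gripper's body (75 mm by 188 mm) begins 65 mm behind the grasp point.
Start: joints at [1.035, 0.259, 1.535, -0, 1.348, -0.203], TCP at [0.18, 0.52, 0.219] pointing down, gripper open.
Joint ranges: [-3.14, 3.14], [-0.91, 2.08], [0.19, 2.58], [-1.22, 4.36], [0.22, 2.71], [-3.12, 3.12]. Speed limits (rad/s): [2.57, 2.57, 3.14, 3.14, 3.14, 3.14].

INTERFACE

Orientations are given as a unit quaternion [w, x, y, z].
In Python, from station import r gives the robot as it stands.
- The arm moves only by the tool play_rows, never from a script. Its argument "moves" is a list that holds one entry, the list of rows, each a list of 7 numbers: the closure, from 0 (fully open) to 1 (shut), then the shift along the tool's x, y, z in cm, then the turn, a rotation vector about the tool's x, y, z in rad. In form: [[[claw, dx, dy, dz, rx, ry, rz], ...]]. A call has 1 to 8 rows; each row is the pose to reach, as a shift and turn from the pose commanded when the call began, along the tool's axes at that moment; what a row does not reach only later rows make up. A row lasts 1/12 s, in which the tool goes at most 41.7 mm and 7.16 degrees, less where a joint would pass 70% of its speed; a pose out of reach is approached as far as the arm can. A call with a gripper value outside its range is refused whole. The fingers move at their own pace and stop on an object; "newtons" is the grip in N (left out, the last holds). Time passes only in rows, so rows that repeat a pose let the fingers close. It gives the time, the measured TCP pose, the force, the opening and the grip force at its end, in the units of the state.
- r.get_obs(): the state, without advancing time (a new reading comes with each control period).
- r.camera(name): name is "scene" or "top" or "wrist"; returns a dict with "frame" (420x560x3 uint8, blue, green, red), "fx", "fy", "cx", "cy" (pixels), "k1" (the pictures are not rectified: a ray, as slopes to the right and down, at radius r is drawn at 1 + k1 r^2 times it, then the intrinsics apply), "eye" and "orientation" of the camera in the world; the wrist camera has in their place "T_tool_cam" (4x4, takes a point from camera to tool coordinates, whose origin is the TCP and whose axes are the flange's). Camera axes: x right, y down, z forward; pixel columns grow to the right and rows downward; lengths in m; the calibration is good to about 2 mm. A picture is of the moment at which its call begins: read the wrist's pose just before it. There is no depth.
- r.hand_in(): hands the job in; it is judged then, once.
The state is a dict: "time": time; "joint_positions": joint angles; "dq": joint speeds; "effort": joint torques, N m; "eef_pos": TCP position; "ee_rot": TCP orientation; "force": force on the tool from outside, world axes, zero at the start; "torque": the same for the moment, N m; "grip_width": finger opening in m; "grasp_force": force on a finger pad.
Only numpy, scipy, OpenCV 4.12 (cv2) and the standard library are available. Lean on these libraries where they do the work, as an engineer would, in place of code of your own. Each camera call takes 0.05 s, during which the arm holds its last target. There are 200 camera calls.

TASK

Clamp the tube rack on the shaker: pull up the spring plunger of the sliding clamp, slide the clamp up to the rack, let the plunger go and feel the clamp along until its pin drops fully home in the hole at which the sprung rubber bar presses the rack against the fixed bar. Do not force the pin sideways or crush the rack, keep the rack upright on the platform, and leave the bottles and the tip box alone.

Things in the scene. Friction and masses are not known exactly. Their poses are not given: they have to be found in the camera images.
- shaker: White orbital shaker, 330 x 310 mm, fixed. Origin: centre of its underside, on the bench. x: the clamp's slide direction, from the parked end to rack and fixed bar; z up. Rubber mat top 113 mm up. Fixed bar: 16 mm steel tube along y, 28 mm above the mat, its face to the rack at x = +105 mm. Index rail at y = +125 mm, plain guide rail at y = -125 mm.
- index_rail: Rail along the shaker's x (origin: its underside at the shaker's x 0, y +125, z +109 mm; same axes). On it a steel strip, 8 mm thick, top 133 mm above the bench: a parking slot 42 x 10 mm, then four 10 mm holes 34 mm apart. The strip is screwed down through slotted ends and stays put, but was set up to 10 mm either way along x; this is not measured, so the hole must be felt.
- nominal_hole (a point): Nominal place of the third hole from the parked end, the one that holds the rack: at the strip's top face, shaker's x = -4 mm, y = +125 mm. The true hole lies up to 10 mm to either side along x. At the second hole (34 mm nearer the parked end) the rubber bar stands clear of the rack; the fourth cannot be reached.
- carriage (a joint): Position in m of the sliding clamp (aluminium saddle on the index rail, cross tube, guide shoe) along the shaker's x; at 0 the plunger is at x = -119 mm. Starts at 0 to 0.012, pin down in the parking slot, which stops it from leaving. Third hole: 0.115 +- 0.010; 1 mm of play either way. Stays where it is left: 5 N friction, up to 6 N more as the bar presses and the pin rubs.
- plunger (a joint): Lift in m of the spring plunger, straight up: 0 = pin fully home (7 mm deep in hole or slot), 0.007 = pin end resting on top of the strip, 0.011 = pulled up to its stop. The spring pulls it down with 4 N at 0 and 7 N at 0.011; it does not stay up by itself.
- knob (a point): Centre of the plunger's round black knob, 26 mm in diameter, 22 mm high, vertical axis: 180 mm above the bench with the pin home. Below it the top of a 16 mm barrel is 15 mm, and that of the saddle (44 x 40 mm) 35 mm lower than this point. It moves with clamp and plunger; axes as the shaker's. The clamp can be drawn and pushed along by it.
- pin: Steel pin, 8 mm in diameter, flat end, at the foot of the plunger, on the knob's axis; a load over 15 N on it would bend it. Origin: centre of its end face, 54 mm below point knob; z up.
- clamp_bar: Rubber-sleeved bar, 16 mm thick, 150 mm long along y, on two spring posts of the clamp. Origin: its centre, 27 mm above the mat; when free, 40 mm ahead (shaker's x) of the plunger's axis. It gives up to 26 mm against its springs (2.5 N at first touch, 4.6 N fully in), then is solid. At the right hole it is pressed in 3 to 25 mm.
- rack: Loose blue tube rack with micro tubes, 75 (x) x 130 (y) x 45 mm, about 0.15 kg. Origin: centre of its underside. It stands on the mat, long side along the bars, within 5 mm of the fixed bar; pressed against that its origin is at the shaker's x = +67.5 mm.
- wash_bottle: Bystander: white bottle, 68 mm in diameter, 135 mm high, on the bench beside the shaker. Origin: centre of its underside.
- jar: Bystander: white jar with grey lid, 68 mm in diameter, 95 mm high, on the bench. Origin: centre of its underside.
- tip_box: Bystander: closed pipette-tip box, 120 x 84 x 75 mm, on the bench. Origin: centre of its underside.
There are look-alikes about, which are no part of the job. There is more than one size of the rack; the job needs the larger.

How it is judged:
On the way, in this order (a step that is already met when the one before it is completed fails the run):
1. The plunger is pulled up so that its pin is clear of the strip, before the clamp has gone anywhere (value of joint plunger above 0.0075 m and value of joint carriage below 0.03 m), for 0.05 s.
2. The clamp has been slid along until its rubber bar meets the rack (contact force between clamp_bar and rack above 0.5 N and value of joint carriage above 0.093 m), for 0.05 s.
At the end, for the whole second after the job is handed in: The plunger is let go with its pin home (lift under 2 mm) in the third hole (carriage between 0.103 and 0.127), the rubber bar presses on the rack with more than 1 N, and the rack stands at rest, upright and square (within 0.06 rad), against the fixed bar (within 3 mm) (value of joint plunger below 0.002 m and value of joint carriage between 0.103 and 0.127 m and contact force between clamp_bar and rack above 1 N and x of rack in the frame of shaker above 0.0645 m and angle between rack's own z axis and vertical below 0.06 rad and angle between the y axis of rack and the y axis of shaker, either way round below 0.06 rad and linear speed of rack below 0.02 m/s); the robot touches nothing.
It fails at once if The pin is forced: more than 15 N between the pin and the strip (contact force between pin and index_rail above 15 N).
It fails at once if The rack is crushed: the clamp bar presses on it with more than 20 N (contact force between clamp_bar and rack above 20 N).
It fails at once if The rack is tipped by more than 0.25 rad (angle between rack's own z axis and vertical above 0.25 rad).
It fails at once if The bottle, the jar or the tip box is moved by more than 20 mm (distance of any of wash_bottle, jar, tip_box from where it was at the start of the episode above 0.02 m).
It also fails if it takes over 42 s, if anything falls off the work surface, if the arm or the gripper's body presses on something with over 40 N, if the wrist force passes 120 N, or if a joint passes its speed limit or range.

## Working session

There is one attempt and no reset: what is moved stays moved. The work goes in short steps, Python scripts to look and compute and a tool call to move; the robot and the scene stay as the last step left them, time stands still between calls to the robot, and variables do not carry over. Pictures are saved under pics/ and viewed, at most 10 in all, crops included, and the job is handed in when it is done.

Besides the shell and the picture viewer there is one more tool, called after "Emit:" in YAML: its name, and indented under it one key for each argument. play_rows: Moves the arm, as the interface text tells. Its arguments: {"type":"object","properties":{"moves":{"type":"array","items":{"type":"array","items":{"type":"array","items":{"type":"number"}}}},"newtons":{"type":"number"}},"required":["moves"]}

```bash
ls; mkdir -p pics; python3 - <<'E'
from station import r
import cv2,numpy as np
o=r.get_obs();print({k:np.round(v,3) for k,v in o.items()})
for n in("scene","top"):
    c=r.camera(n);cv2.imwrite(f"pics/{n}0.png",c["frame"]);print(n,{k:np.round(v,4) for k,v in c.items() if k!="frame"})
E
```

```text
pics
{'time': np.float64(0.0), 'joint_positions': array([ 1.035,  0.259,  1.536, -0.   ,  1.348, -0.203]), 'dq': array([ 0.   , -0.002, -0.   ,  0.   ,  0.001,  0.001]), 'effort': array([ 2.0000e-03, -4.3731e+01, -2.8400e+01,  7.2000e-02,  4.1000e-02,
       -0.0000e+00]), 'eef_pos': array([0.179, 0.519, 0.218]), 'ee_rot': array([-0.   ,  0.166,  0.986, -0.001]), 'force': array([-0.14 , -0.058,  0.717]), 'torque': array([0.009, 0.035, 0.015]), 'grasp_force': np.float64(0.0), 'grip_width': np.float64(0.093)}
scene {'fx': np.float64(464.1471), 'fy': np.float64(464.1471), 'cx': np.float64(275.7311), 'cy': np.float64(215.3529), 'k1': np.float64(-0.1061), 'eye': array([1.1874, 0.3651, 0.7417]), 'orientation': array([-0.1859,  0.4098,  0.8214, -0.3506])}
top {'fx': np.float64(481.8638), 'fy': np.float64(481.8638), 'cx': np.float64(282.5772), 'cy': np.float64(210.3948), 'k1': np.float64(-0.155), 'eye': array([ 0.5322, -0.0295,  1.1896]), 'orientation': array([ 0.051 , -0.7016,  0.7095, -0.042 ])}
```

View pics/scene0.png

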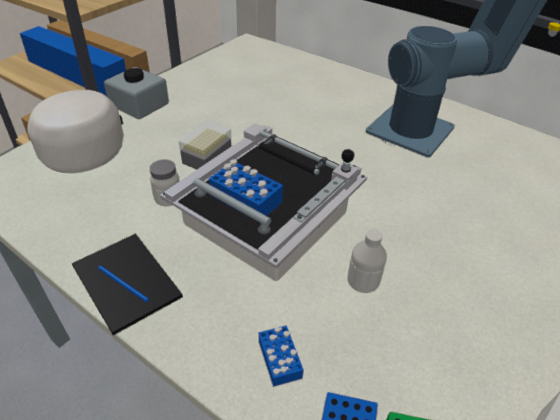

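View pics/top0.png

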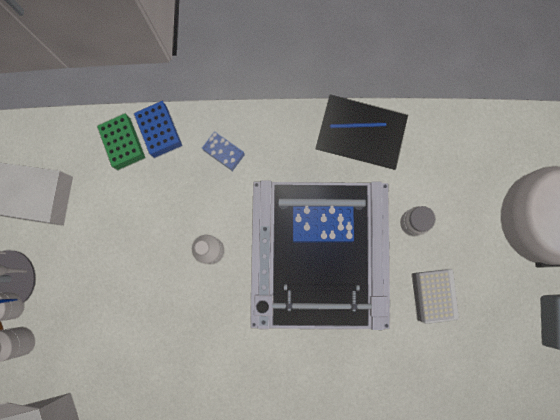

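Scene: the knob is at (348,155) on the near-left saddle, and the shaker carries the blue rack at (245,187). Top: the knob is at (262,307), the strip holes run up column ~265, the rack on the shaker is at (323,223), and the fixed bar is at row 203. 

Look-alikes in the top view are the small tubed rack (223,151) and the empty racks (158,129) and (121,140), all on the bench. The one on the mat at (323,223) fits the description: it is loaded, the larger size and stands by the fixed bar. I'll measure it and confirm with a crop.

```bash
cat >h.py <<'E'
import numpy as np,cv2
from scipy.spatial.transform import Rotation as R
def q(o): return R.from_quat(np.r_[o[1:],o[0]])
def ray(c,uv,Rw=None,eye=None):
    K=np.array([[c["fx"],0,c["cx"]],[0,c["fy"],c["cy"]],[0,0,1.]])
    n=cv2.undistortPoints(np.array([[uv]],float),K,np.array([c["k1"],0,0,0.]))[0,0]
    # fixed r^2 model: cv2 k1 matches definition
    Rw=q(c["orientation"]) if Rw is None else Rw
    return np.array(c["eye"] if eye is None else eye),Rw.apply([n[0],n[1],1.])
def onz(c,uv,z,**k):
    e,d=ray(c,uv,**k);return e+d*(z-e[2])/d[2]
def cross(a,b):
    (e,d),(f,g)=a,b
    s=np.linalg.lstsq(np.c_[d,-g],f-e,rcond=None)[0];p,w=e+d*s[0],f+g*s[1]
    return (p+w)/2,np.linalg.norm(p-w)
def dark(c,x,y,h=12,t=45):
    s=c["frame"][y-h:y+h,x-h:x+h].max(2)<t
    n,l,st,ce=cv2.connectedComponentsWithStats(s.astype(np.uint8))
    i=min(range(1,n),key=lambda i:np.hypot(*(ce[i]-h))-st[i,4]*.05)
    return ce[i]+[x-h,y-h],st[i]
E
python3 - <<'E'
from station import r
from h import *
T=r.camera("top");S=r.camera("scene")
a,sa=dark(T,262,307);b,sb=dark(S,348,155)
print(a,sa,b,sb);print("knob",cross(ray(T,a),ray(S,b)),onz(T,a,.191),onz(T,a,.180))
hsv=cv2.cvtColor(T["frame"],cv2.COLOR_BGR2HSV)
m=cv2.inRange(hsv,(100,120,60),(125,255,255));m[:195]=0;m[250:]=0;m[:,:280]=0;m[:,370:]=0
p=cv2.findNonZero(cv2.morphologyEx(m,cv2.MORPH_CLOSE,np.ones((9,9))));rc=cv2.minAreaRect(p);bx=cv2.boxPoints(rc)
P=np.array([onz(T,u,.158) for u in bx]);print("rack",P[:,:2].round(4).tolist(),np.linalg.norm(np.diff(P,axis=0),axis=1))
for n,u in dict(c1=(257,185),c2=(254,325),c3=(385,185),c4=(387,326)).items():print(n,onz(T,u,.133))
cr=T["frame"][170:340,240:400];cv2.imwrite("pics/crop.png",cv2.resize(cr,None,fx=3.5,fy=3.5,interpolation=2))
E
```

```text
[258. 309.] [ 8 14  1  1  1] [347.2293578  155.42201835] [  6   7  12  12 109]
knob (array([0.46276416, 0.03139877, 0.17978278]), np.float64(0.010092966632092425)) [0.46111207 0.03510795 0.191     ] [0.46032863 0.03581989 0.18      ]
rack [[0.676, -0.0396], [0.6744, -0.1695], [0.6008, -0.1674], [0.6024, -0.0387]] [0.12993068 0.07367302 0.12880668]
c1 [0.73001004 0.03978022 0.133     ]
c2 [0.42250043 0.04779099 0.133     ]
c3 [ 0.72672154 -0.2465317   0.133     ]
c4 [ 0.41601815 -0.24101609  0.133     ]
```

View pics/crop.png

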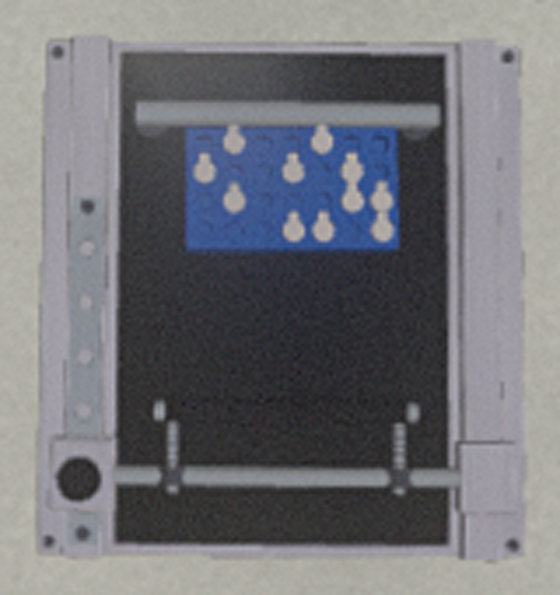

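The crop shows the knob at (78,479), i.e. full-frame (262.3,306.9). The four strip holes are at crop y 412, 357, 302 and 248 (x≈87), so the third is at full-frame (264.9,256.3). The rack measures 130x74 mm, so it is the larger one. The shaker is turned slightly.

```bash
python3 - <<'E'
from station import r
from h import *
T=r.camera("top");S=r.camera("scene")
f=T["frame"]
print(f[307,250:275].max(1))
m=(f[297:318,252:273].max(2)<80).astype(np.uint8)
n,l,st,ce=cv2.connectedComponentsWithStats(m);i=1+st[1:,4].argmax();a=ce[i]+[252,297];print(a,st[i])
b,_=dark(S,348,155);k,e=cross(ray(T,a),ray(S,b));print("knob",k,e,onz(T,a,.191),onz(T,a,.180),onz(S,b,.18))
H=[onz(T,(240+87/3.5,170+y/3.5),.133) for y in(412,357,302,248,206,533)];print(np.round(H,4))
L=[onz(T,(240+u/3.5,170+v/3.5),.133)[:2] for u,v in((57,52),(49,541),(507,57),(512,545))]
print(np.round(L,4),[np.arctan2(*(L[i]-L[i+1])[::-1]) for i in(0,2)],np.mean(L,0))
o=r.get_obs();print(q(o["ee_rot"]).as_matrix().round(3))
E
```

```text
[150 155 165 167 156 155 100  51  55  57  51  60  52  56  54  57  50  45
  79 156 166 162 146 138 144]
[262.09009009 306.45045045] [  5   4  12  12 111]
knob [0.46554671 0.02724433 0.17964191] 0.00014684546494226293 [0.46626194 0.02666992 0.191     ] [0.46553522 0.02728892 0.18      ] [0.46604897 0.02739877 0.18      ]
[[0.5029 0.0236 0.133 ]
 [0.537  0.0234 0.133 ]
 [0.5713 0.0231 0.133 ]
 [0.6051 0.0229 0.133 ]
 [0.6316 0.0228 0.133 ]
 [0.4282 0.0242 0.133 ]]
[[ 0.7304  0.0414]
 [ 0.4234  0.0478]
 [ 0.7238 -0.2461]
 [ 0.4167 -0.2395]] [np.float64(-0.020876477446239956), np.float64(-0.021577178502360204)] [ 0.57356478 -0.09909604]
[[-0.945  0.327 -0.   ]
 [ 0.327  0.945 -0.001]
 [ 0.    -0.001 -1.   ]]
```

Emit:
play_rows:
  moves:
    - [[0, -43.2, -37.1, 0, 0, 0, 1.26], [0, -43.2, -37.1, 0, 0, 0, 1.26], [0, -43.2, -37.1, 0, 0, 0, 1.26], [0, -43.2, -37.1, 0, 0, 0, 1.26], [0, -43.2, -37.1, 0, 0, 0, 1.26], [0, -43.2, -37.1, 0, 0, 0, 1.26], [0, -43.2, -37.1, 0, 0, 0, 1.26], [0, -43.2, -37.1, 0, 0, 0, 1.26]]

```text
time: 0.97
eef_pos: [0.3482, 0.2302, 0.2189]
ee_rot: [0.0, 0.62, 0.784, 0.0]
force: [0.4, 0.0, 0.3]
grip_width: 0.0925
grasp_force: 0.0
```

```bash
cat >>h.py <<'E'
def go(o,x,y,z,ang):
    M=q(o["ee_rot"]);d=M.inv().apply(np.array([x,y,z])-o["eef_pos"])*100
    yt=M.as_matrix()[:,1];print("t",o["time"],"pos",o["eef_pos"].round(4),"yang",np.arctan2(yt[1],yt[0]).round(4),"shift cm",d.round(2),"rz",(np.arctan2(yt[1],yt[0])-ang).round(3),"F",np.round(o["force"],1),"w",o["grip_width"],o["grasp_force"])
E
python3 -c "
from station import r
from h import *
go(r.get_obs(),.4655,.0273,.218,-.021)"
```

```text
t 0.9667 pos [0.3482 0.2302 0.2189] yang 0.2323 shift cm [-22.45   6.75   0.09] rz 0.253 F [0.4 0.  0.3] w 0.09245183377453206 0.0
```

Emit:
play_rows:
  moves:
    - [[0, -22.5, 6.7, 0, 0, 0, 0.25], [0, -22.5, 6.7, 0, 0, 0, 0.25], [0, -22.5, 6.7, 0, 0, 0, 0.25], [0, -22.5, 6.7, 0, 0, 0, 0.25], [0, -22.5, 6.7, 0, 0, 0, 0.25], [0, -22.5, 6.7, 0, 0, 0, 0.25], [0, -22.5, 6.7, 0, 0, 0, 0.25], [0, -22.5, 6.7, 0, 0, 0, 0.25]]

```text
time: 1.63
eef_pos: [0.4661, 0.028, 0.2183]
ee_rot: [-0.0, 0.712, 0.702, -0.0]
force: [-0.1, 0.5, -0.7]
grip_width: 0.093
grasp_force: 0.0
```

```bash
python3 - <<'E'
from station import r
from h import *
o=r.get_obs();go(o,.4655,.0273,.165,-.021)
c=r.camera("wrist");cv2.imwrite("pics/w1.png",c["frame"])
X=np.eye(4);X[:3,:3]=q(o["ee_rot"]).as_matrix();X[:3,3]=o["eef_pos"];W=X@c["T_tool_cam"]
# predicted knob top pixel
p=np.linalg.inv(W)@[.4655,.0273,.191,1];n=p[:2]/p[2];n=n*(1+c["k1"]*(n@n));print(p,n*[c["fx"],c["fy"]]+[c["cx"],c["cy"]])
E
```

```text
t 1.6333 pos [0.4661 0.028  0.2183] yang -0.0153 shift cm [-0.07 -0.06  5.33] rz 0.006 F [-0.1  0.5 -0.7] w 0.09300161677497111 0.0
[-6.88692742e-04  2.15322879e-02  2.07117943e-01  1.00000000e+00] [276.13898429 246.08898662]
```

View pics/w1.png

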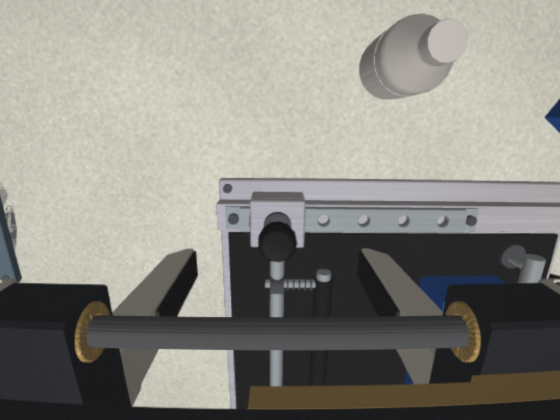

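The wrist view shows the knob top at (277,243), against a prediction of (276,246), so the position agrees to ~1 mm. The holes are at (323,220), (363,220), (403,220) and (442,220). I'll descend and grip.

Emit:
play_rows:
  moves:
    - [[0, 0, 0, 3, 0, 0, 0], [0, 0, 0, 5.2, 0, 0, 0], [0, 0, 0, 5.2, 0, 0, 0], [1, 0, 0, 5.2, 0, 0, 0], [1, 0, 0, 5.2, 0, 0, 0], [1, 0, 0, 5.2, 0, 0, 0], [1, 0, 0, 5.2, 0, 0, 0], [1, 0, 0, 5.2, 0, 0, 0]]
  newtons: 30

```text
time: 2.35
eef_pos: [0.4665, 0.0292, 0.1677]
ee_rot: [0.001, 0.711, 0.703, 0.001]
force: [0.0, 0.6, 0.1]
grip_width: 0.0643
grasp_force: 0.0
```

```bash
python3 - <<'E'
from station import r
from h import *
o=r.get_obs();go(o,.4655,.0273,.175,-.021)
E
```

```text
t 2.35 pos [0.4665 0.0292 0.1677] yang -0.0117 shift cm [-0.19 -0.09 -0.73] rz 0.009 F [0.  0.6 0.1] w 0.0643155191225131 0.0
```

Emit:
play_rows:
  moves:
    - [[1, -0.1, 0, 0.3, 0, 0, 0], [1, -0.1, 0, 0.3, 0, 0, 0], [1, -0.1, 0, 0.3, 0, 0, 0], [1, -0.1, 0, 0.3, 0, 0, 0], [1, -0.1, 0, 0.3, 0, 0, 0], [1, -0.1, 0, 0.3, 0, 0, 0], [1, -0.1, 0, 0.3, 0, 0, 0], [1, -0.1, 0, 0.3, 0, 0, 0]]

```text
time: 3.02
eef_pos: [0.4659, 0.0281, 0.1636]
ee_rot: [0.0, 0.711, 0.703, 0.0]
force: [1.4, -0.3, -1.3]
grip_width: 0.0259
grasp_force: 30.0
```

```bash
python3 - <<'E'
from station import r
from h import *
o=r.get_obs();go(o,.4655,.0273,.174,-.021)
E
```

```text
t 3.0167 pos [0.4659 0.0281 0.1636] yang -0.012 shift cm [-0.08 -0.04 -1.04] rz 0.009 F [ 1.4 -0.3 -1.3] w 0.025869860439589134 29.99977558851242
```

Emit:
play_rows:
  moves:
    - [[1, 0, 0, -0.3, 0, 0, 0], [1, 0, 0, -0.6, 0, 0, 0], [1, 0, 0, -0.95, 0, 0, 0], [1, 0, 0, -0.95, 0, 0, 0], [1, 0, 0, -0.95, 0, 0, 0]]

```text
time: 3.43
eef_pos: [0.4659, 0.0281, 0.1731]
ee_rot: [0.0, 0.711, 0.703, -0.0]
force: [3.4, 0.3, -8.0]
grip_width: 0.0255
grasp_force: 30.0
```

```bash
python3 - <<'E'
from station import r
from h import *
o=r.get_obs();go(o,.4655,.0273,.174,-.021)
T=r.camera("top");a=None
c=r.camera("wrist");cv2.imwrite("pics/w2.png",c["frame"])
E
```

```text
t 3.4333 pos [0.4659 0.0281 0.1731] yang -0.012 shift cm [-0.08 -0.04 -0.09] rz 0.009 F [ 3.4  0.3 -8. ] w 0.025523952032361207 29.99859094619751
```

View pics/w2.png

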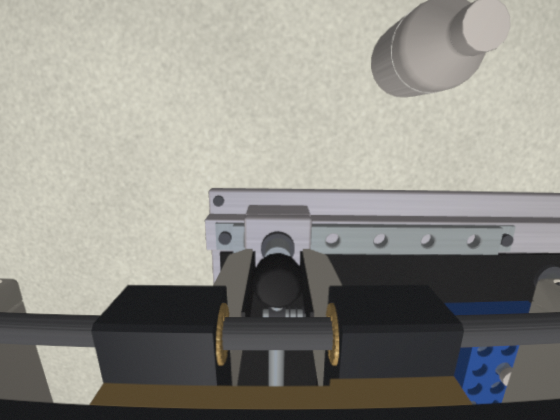

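The knob is gripped and up 9.5 mm (force −8 N, consistent with the spring). The strip holes are now at (332,239), (380,239), (427,239) and (473,239), so the third is at (427,239).

```bash
python3 - <<'E'
from station import r
from h import *
o=r.get_obs();c=r.camera("wrist")
X=np.eye(4);X[:3,:3]=q(o["ee_rot"]).as_matrix();X[:3,3]=o["eef_pos"];W=X@c["T_tool_cam"]
g=cv2.cvtColor(c["frame"],cv2.COLOR_BGR2GRAY)
m=(g[228:250,322:485]>185).astype(np.uint8)
n,l,st,ce=cv2.connectedComponentsWithStats(m)
for i in range(1,n):
  if st[i,4]>25: u=ce[i]+[322,228];print(u,st[i,4],onz(c,u,.133,Rw=R.from_matrix(W[:3,:3]),eye=W[:3,3]).round(4))
for u in((332,239),(380,239),(427,239),(473,239.)):print(onz(c,u,.133,Rw=R.from_matrix(W[:3,:3]),eye=W[:3,3]).round(4))
E
```

```text
[0.5041 0.027  0.133 ]
[0.5377 0.0265 0.133 ]
[0.5713 0.0259 0.133 ]
[0.6051 0.0253 0.133 ]
```

Hole 3 is at x=0.571 in both the top and wrist views, so ~10.5 cm of travel. I'll slide with the pin up and stop ~8 mm short.

Emit:
play_rows:
  moves:
    - [[1, 0, 0.8, -0.95, 0, 0, 0], [1, 0, 2.0, 0, 0, 0, 0]]
  newtons: 999

```text
time: 3.75
eef_pos: [0.4796, 0.0283, 0.1707]
ee_rot: [-0.005, 0.711, 0.703, -0.005]
force: [-6.7, -0.9, -2.9]
grip_width: 0.0253
grasp_force: 60.0
```

That call was my mistake: I wrote a stray extra lift in row 1 and a grip of 999 N. The grip is now 60 N, and the knob may have slipped in the pads. I'll check the state before going on.

Emit:
play_rows:
  moves:
    - [[1, 0, 0, 0, 0, 0, 0], [1, 0, 0, 0, 0, 0, 0]]
  newtons: 30

```text
time: 3.92
eef_pos: [0.4813, 0.0283, 0.1705]
ee_rot: [-0.004, 0.711, 0.703, -0.004]
force: [-7.1, -0.5, -6.3]
grip_width: 0.0252
grasp_force: 30.0
```

```bash
python3 - <<'E'
from station import r
from h import *
o=r.get_obs();go(o,.5639,.026,.173,-.018)
c=r.camera("wrist");cv2.imwrite("pics/w3.png",c["frame"])
E
```

```text
t 3.9167 pos [0.4813 0.0283 0.1705] yang -0.0116 shift cm [-0.13  8.26 -0.34] rz 0.006 F [-7.1 -0.5 -6.3] w 0.02523648443847771 29.998691976070404
```

View pics/w3.png

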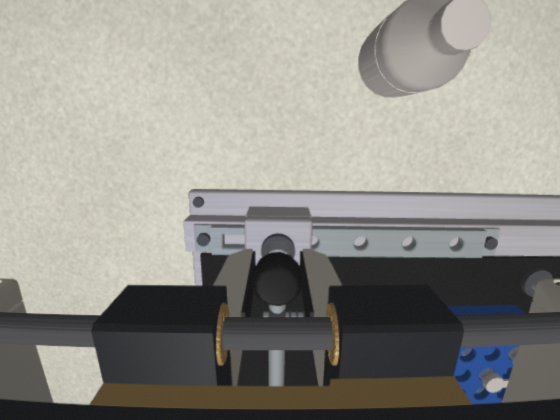

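The slip looks small: the knob sits at (278,281) in the gripper, as before. Height has sagged ~2.5 mm, and x lags ~4.5 mm at 7 N. I'll ease off x, raise slightly and read the force.

Emit:
play_rows:
  moves:
    - [[1, 0, -0.3, -0.1, 0, 0, 0], [1, 0, -0.3, -0.2, 0, 0, 0], [1, 0, -0.3, -0.2, 0, 0, 0], [1, 0, -0.3, -0.2, 0, 0, 0]]
  newtons: 30

```text
time: 4.3
eef_pos: [0.4812, 0.0282, 0.1747]
ee_rot: [-0.001, 0.711, 0.703, -0.001]
force: [-4.7, 1.2, -5.8]
grip_width: 0.0253
grasp_force: 30.0
```

Emit:
play_rows:
  moves:
    - [[1, 0, 0, -0.2, 0, 0, 0], [1, 0, 0, -0.3, 0, 0, 0], [1, 0, 0, -0.3, 0, 0, 0], [1, 0, 0, -0.3, 0, 0, 0]]
  newtons: 30

```text
time: 4.63
eef_pos: [0.4818, 0.0281, 0.1775]
ee_rot: [-0.001, 0.711, 0.703, -0.001]
force: [-5.6, 0.0, -11.0]
grip_width: 0.0258
grasp_force: 30.0
```

Force stepped up to 11 N, so the plunger is at its stop near z≈0.177 (about 2 mm of slip). The pin is well clear at this height, so I slide on.

Emit:
play_rows:
  moves:
    - [[1, 0, 0.7, 0.05, 0, 0, 0], [1, -0.01, 1.5, 0.05, 0, 0, 0], [1, -0.01, 2.3, 0.05, 0, 0, 0], [1, -0.02, 3.1, 0.05, 0, 0, 0], [1, -0.02, 3.9, 0.05, 0, 0, 0], [1, -0.03, 4.5, 0.05, 0, 0, 0], [1, -0.03, 5.0, 0.05, 0, 0, 0], [1, -0.03, 5.0, 0.05, 0, 0, 0]]
  newtons: 30

```text
time: 5.3
eef_pos: [0.5336, 0.027, 0.1775]
ee_rot: [0.0, 0.711, 0.703, 0.0]
force: [-2.1, -0.3, -8.2]
grip_width: 0.0255
grasp_force: 30.0
```

Emit:
play_rows:
  moves:
    - [[1, 0, 0.5, 0, 0, 0, 0], [1, -0.01, 1.0, 0, 0, 0, 0], [1, -0.01, 1.5, 0, 0, 0, 0], [1, -0.02, 2.0, 0, 0, 0, 0], [1, -0.02, 2.5, 0, 0, 0, 0], [1, -0.02, 2.9, 0, 0, 0, 0], [1, -0.02, 2.9, 0, 0, 0, 0], [1, -0.02, 2.9, 0, 0, 0, 0]]
  newtons: 30

```text
time: 5.97
eef_pos: [0.5618, 0.0264, 0.1776]
ee_rot: [-0.0, 0.711, 0.703, -0.0]
force: [-4.3, -0.3, -8.6]
grip_width: 0.0255
grasp_force: 30.0
```

```bash
python3 - <<'E'
from station import r
from h import *
o=r.get_obs();go(o,.5713,.026,.173,-.018)
c=r.camera("wrist");T=r.camera("top")
a=cv2.resize(c["frame"],(400,300));b=cv2.resize(T["frame"][170:335,240:460],(400,300),interpolation=2)
cv2.imwrite("pics/w4.png",np.hstack([a,b]))
E
```

```text
t 5.9667 pos [0.5618 0.0264 0.1776] yang -0.012 shift cm [-0.03  0.95  0.46] rz 0.006 F [-4.3 -0.3 -8.6] w 0.02545104033597733 29.998138546943665
```

View pics/w4.png

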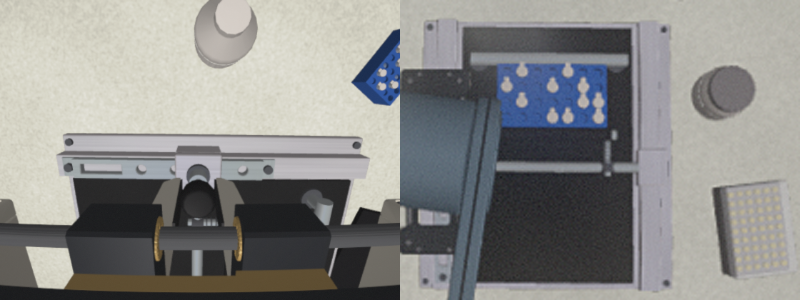

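In the wrist half, the plunger (198,190) is just before where the third hole lies, between the visible holes at (172,169) and (243,170). In the top half, the rack is square at the fixed bar. I'll lower until the pin nearly rests on the strip.

Emit:
play_rows:
  moves:
    - [[1, 0, 0, 0.1, 0, 0, 0], [1, 0, 0, 0.2, 0, 0, 0], [1, 0, 0, 0.3, 0, 0, 0], [1, 0, 0, 0.3, 0, 0, 0]]
  newtons: 30

```text
time: 6.4
eef_pos: [0.5618, 0.0264, 0.1746]
ee_rot: [0.0, 0.711, 0.703, -0.0]
force: [-4.1, -0.1, -6.8]
grip_width: 0.0256
grasp_force: 30.0
```

Emit:
play_rows:
  moves:
    - [[1, 0, 0, 0.05, 0, 0, 0], [1, 0, 0, 0.05, 0, 0, 0]]
  newtons: 30

```text
time: 6.57
eef_pos: [0.5618, 0.0264, 0.1742]
ee_rot: [0.0, 0.711, 0.703, -0.0]
force: [-4.8, -0.6, -6.2]
grip_width: 0.0253
grasp_force: 30.0
```

Emit:
play_rows:
  moves:
    - [[1, 0, 0, 0.05, 0, 0, 0], [1, 0, 0, 0.05, 0, 0, 0]]
  newtons: 30

```text
time: 6.73
eef_pos: [0.5618, 0.0264, 0.1737]
ee_rot: [0.0, 0.711, 0.703, -0.0]
force: [-4.6, 0.2, -6.4]
grip_width: 0.0255
grasp_force: 30.0
```

Emit:
play_rows:
  moves:
    - [[1, 0, 0, 0.05, 0, 0, 0], [1, 0, 0, 0.05, 0, 0, 0]]
  newtons: 30

```text
time: 6.9
eef_pos: [0.5619, 0.0264, 0.1735]
ee_rot: [0.0, 0.711, 0.703, -0.0]
force: [-5.7, -0.7, -5.6]
grip_width: 0.0252
grasp_force: 30.0
```

Emit:
play_rows:
  moves:
    - [[1, 0, 0, 0.05, 0, 0, 0], [1, 0, 0, 0.05, 0, 0, 0]]
  newtons: 30

```text
time: 7.07
eef_pos: [0.5619, 0.0264, 0.1735]
ee_rot: [0.0, 0.711, 0.703, 0.0]
force: [-6.7, -1.2, -1.9]
grip_width: 0.0251
grasp_force: 30.0
```

The pin rests on the strip (z 0.1735). I'll loosen the grip to ~32 mm so the spring holds the pin down, and push by the knob.

Emit:
play_rows:
  moves:
    - [[0.66, 0, 0, 0, 0, 0, 0], [0.66, 0, 0, 0, 0, 0, 0], [0.66, 0, 0.2, 0, 0, 0, 0], [0.66, 0, 0.4, 0, 0, 0, 0], [0.66, 0, 0.4, 0, 0, 0, 0]]
  newtons: 30

```text
time: 7.48
eef_pos: [0.5659, 0.0264, 0.174]
ee_rot: [0.0, 0.711, 0.703, -0.0]
force: [-7.5, -0.3, 5.7]
grip_width: 0.0316
grasp_force: 3.5
```

Emit:
play_rows:
  moves:
    - [[0.66, 0, 0.1, -0.1, 0, 0, 0], [0.66, 0, 0.2, -0.1, 0, 0, 0], [0.66, 0, 0.3, -0.1, 0, 0, 0], [0.66, 0, 0.4, -0.1, 0, 0, 0], [0.66, 0, 0.4, -0.1, 0, 0, 0]]
  newtons: 30

```text
time: 7.9
eef_pos: [0.5689, 0.0263, 0.1741]
ee_rot: [-0.001, 0.711, 0.703, -0.001]
force: [-8.0, -1.1, 2.7]
grip_width: 0.0318
grasp_force: 4.0
```

Emit:
play_rows:
  moves:
    - [[0.66, 0, 0.1, -0.05, 0, 0, 0], [0.66, 0, 0.2, -0.05, 0, 0, 0], [0.66, 0, 0.3, -0.05, 0, 0, 0], [0.66, 0, 0.3, -0.05, 0, 0, 0]]
  newtons: 30

```text
time: 8.23
eef_pos: [0.5715, 0.0262, 0.174]
ee_rot: [-0.001, 0.711, 0.703, -0.001]
force: [-8.5, -1.3, -0.6]
grip_width: 0.0319
grasp_force: 4.0
```

Emit:
play_rows:
  moves:
    - [[0.66, 0, 0.1, 0, 0, 0, 0], [0.66, 0, 0.1, 0, 0, 0, 0]]
  newtons: 30

```text
time: 8.4
eef_pos: [0.5725, 0.0262, 0.174]
ee_rot: [-0.001, 0.711, 0.703, -0.001]
force: [-8.5, -0.9, -0.4]
grip_width: 0.0313
grasp_force: 3.9
```

Emit:
play_rows:
  moves:
    - [[0.66, 0, 0.05, 0, 0, 0, 0], [0.66, 0, 0.1, 0, 0, 0, 0], [0.66, 0, 0.1, 0, 0, 0, 0]]
  newtons: 30

```text
time: 8.65
eef_pos: [0.5733, 0.0262, 0.1738]
ee_rot: [-0.001, 0.711, 0.703, -0.001]
force: [-7.7, -2.0, -2.0]
grip_width: 0.0316
grasp_force: 4.0
```

Emit:
play_rows:
  moves:
    - [[0.66, 0, 0.05, 0, 0, 0, 0], [0.66, 0, 0.1, 0, 0, 0, 0], [0.66, 0, 0.1, 0, 0, 0, 0]]
  newtons: 30

```text
time: 8.9
eef_pos: [0.5742, 0.0263, 0.1735]
ee_rot: [-0.001, 0.711, 0.703, -0.001]
force: [-6.3, -0.6, -4.4]
grip_width: 0.0317
grasp_force: 3.0
```

The downward pull on the pads is growing: the pin seems to want to drop while pad friction holds the knob up. I'll back off to free it and look.

Emit:
play_rows:
  moves:
    - [[0.66, 0, -0.3, 0, 0, 0, 0], [0.66, 0, -0.5, 0, 0, 0, 0], [0.6, 0, -0.5, 0, 0, 0, 0], [0.6, 0, -0.5, 0, 0, 0, 0]]
  newtons: 30

```text
time: 9.23
eef_pos: [0.572, 0.0263, 0.1751]
ee_rot: [0.001, 0.711, 0.703, 0.001]
force: [0.3, 0.3, 0.7]
grip_width: 0.0366
grasp_force: 0.0
```

```bash
python3 - <<'E'
from station import r
from h import *
o=r.get_obs();c=r.camera("wrist");S=r.camera("scene")
go(o,.5713,.026,.173,-.018)
a=cv2.resize(c["frame"][180:330,180:380],(400,300),interpolation=2);b=cv2.resize(S["frame"][100:220,240:400],(400,300),interpolation=2)
cv2.imwrite("pics/w5.png",np.hstack([a,b]))
E
```

```text
t 9.2333 pos [0.572  0.0263 0.1751] yang -0.012 shift cm [-0.03 -0.07  0.21] rz 0.006 F [0.3 0.3 0.7] w 0.0365636730568923 0.0
```

View pics/w5.png

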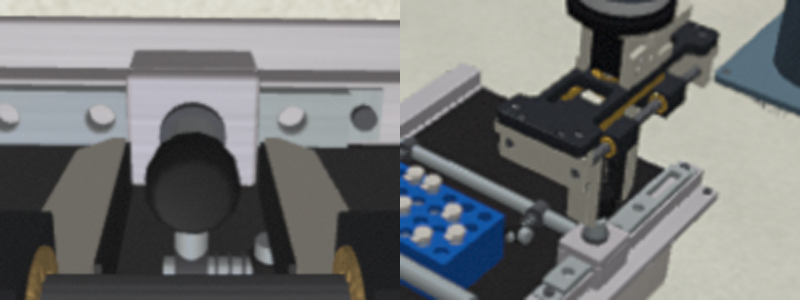

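In the wrist crop the knob is at (193,183), and holes 2 and 4 are at (100,118) and (292,118). Their midpoint is 196, so the pin is ~1 mm from the hole. I'll use the knob's image height to tell whether it has dropped.

```bash
python3 - <<'E'
from station import r
from h import *
o=r.get_obs();c=r.camera("wrist")
X=np.eye(4);X[:3,:3]=q(o["ee_rot"]).as_matrix();X[:3,3]=o["eef_pos"];W=X@c["T_tool_cam"]
def pr(P):
    p=np.linalg.inv(W)@[*P,1];n=p[:2]/p[2];n=n*(1+c["k1"]*(n@n));return (n*[c["fx"],c["fy"]]+[c["cx"],c["cy"]]),13e-3*c["fx"]/p[2]
for l in(0,.007):
    (u,v),rad=pr((.5708,.0264,.191+l));(u2,v2),r2=pr((.5708,.0264,.169+l));print("lift",l,"top c",u,v,"r",rad,"top edge",v-rad,"bottom edge of disc",v+rad,"lower disc edge(far)",v2-r2)
f=c["frame"][:,276:279].max(2).mean(1);print(f[225:310].astype(int))
k=dict(Rw=R.from_matrix(W[:3,:3]),eye=W[:3,3])
for u in((230,239),(326,239)):print(onz(c,u,.133,**k))
print("row 275",c["frame"][271,245:310].max(1))
E
```

```text
lift 0 top c 275.4803253656196 276.4664477499859 r 24.88836466183791 top edge 251.578083088148 bottom edge of disc 301.3548124118238 lower disc edge(far) 236.72556104488808
lift 0.007 top c 275.44007667826867 283.06026720219086 r 25.943063620333117 top edge 257.1172035818577 bottom edge of disc 309.003330822524 lower disc edge(far) 241.07854086296246
[193 195 197 196 195 176 117  61  65  87  90  90  91  92  92  92  91  93
  92  90  82  52  27  21  22  23  24  25  27  26  26  27  26  27  29  33
  36  40  42  42  45  45  43  44  46  45  45  47  46  47  48  47  48  48
  49  49  50  50  50  50  50  51  51  52  51  52  53  53  54  54  51  57
 112 155 171 172 172 172 171 171 171 171 172 169 153]
[0.53875485 0.02537635 0.133     ]
[0.60602306 0.02449069 0.133     ]
row 275 [ 90 151 173 176 176 176 174 153  79  34  29  30  31  36  40  43  48  47
  49  48  47  49  48  47  47  48  48  46  47  46  47  45  47  45  45  46
  46  45  46  44  44  44  45  44  44  43  41  42  39  36  33  31  28  27
  34  82 146 184 189 187 186 174 135  70  40]
```

The knob's disc edge is at row 297. Pin home predicts 301 with the same −3 to −4 px bias seen at the start, and pin on the strip predicts 309, so the pin has dropped home. I'll open and retreat to verify.

Emit:
play_rows:
  moves:
    - [[0.4, 0, 0, 0, 0, 0, 0], [0.4, 0, 0, 0, 0, 0, 0], [0.4, 0, 0, 0, 0, 0, 0], [0.4, 0, 0, -3, 0, 0, 0], [0.4, 0, 0, -6, 0, 0, 0], [0.4, -4, -4, -8, 0, 0, 0], [0.4, 0, -8, -10, 0, 0, 0], [0.4, 0, -12, -12, 0, 0, 0]]
  newtons: 30

```text
time: 10.05
eef_pos: [0.4719, 0.0235, 0.2833]
ee_rot: [-0.001, 0.712, 0.702, -0.0]
force: [-0.0, 0.6, 0.5]
grip_width: 0.056
grasp_force: 0.0
```

Emit:
play_rows:
  moves:
    - [[0.4, 4, -4, 0, 0, 0, 0], [0.4, 8, -8, 0, 0, 0, 0], [0.4, 12, -10, 0, 0, 0, 0], [0.4, 16, -10, 0, 0, 0, 0], [0.4, 20, -10, 0, 0, 0, 0], [0.4, 24, -10, 0, 0, 0, 0], [0.4, 24, -10, 0, 0, 0, 0]]
  newtons: 30

```text
time: 10.63
eef_pos: [0.3744, 0.2686, 0.2838]
ee_rot: [-0.0, 0.711, 0.704, 0.001]
force: [0.5, 0.0, -0.5]
grip_width: 0.0554
grasp_force: 0.0
```

```bash
python3 - <<'E'
from station import r
from h import *
o=r.get_obs();go(o,.57,.026,.17,-.02)
T=r.camera("top");S=r.camera("scene")
a=cv2.resize(T["frame"][170:340,240:400],(400,425),interpolation=2);b=cv2.resize(S["frame"][100:270,170:330+0],(400,425),interpolation=2)
b=cv2.resize(S["frame"][110:270,210:360],(400,425),interpolation=2)
cv2.imwrite("pics/e.png",np.hstack([a,b]))
f=T["frame"];m=(f[235:275,252:275].max(2)<80).astype(np.uint8)
n,l,st,ce=cv2.connectedComponentsWithStats(m);i=1+st[1:,4].argmax();t=ce[i]+[252,235];print(t,st[i])
P=onz(T,t,.18)
e=q(S["orientation"]).inv().apply(P-S["eye"]);u=e[:2]/e[2];u=u*(1+S["k1"]*(u@u));u=u*[S["fx"],S["fy"]]+[S["cx"],S["cy"]];print("pred scene",u)
x,y=map(int,u.round());m=(S["frame"][y-14:y+15,x-14:x+15].max(2)<45).astype(np.uint8)
n,l,st,ce=cv2.connectedComponentsWithStats(m);i=1+st[1:,4].argmax();s=ce[i]+[x-14,y-14];print(s,st[i],cross(ray(T,t),ray(S,s)))
E
```

```text
t 10.6333 pos [0.3744 0.2686 0.2838] yang -0.01 shift cm [-24.08  19.79  11.35] rz 0.01 F [ 0.5  0.  -0.5] w 0.05542335024608778 0.0
[262.89814815 255.36111111] [  5  15  12  12 108]
pred scene [318.76981968 180.26969729]
[318.00720721 175.28648649] [  0   0  29  22 555] (array([0.57162027, 0.02336211, 0.19145357]), np.float64(0.0020993611939136864))
```

View pics/e.png

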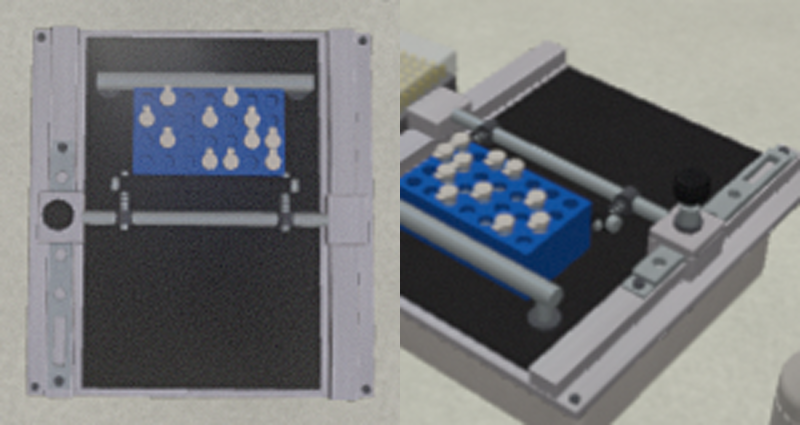

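Top half: the saddle is over hole 3, the bar posts meet the rack, and the rack is square against the fixed bar. Scene half: the knob is at (691,187), i.e. full-frame (319.1,180.4), and pin home predicts (318.8,180.3). I'll check its lower edge in numbers, since the dark mat confuses the mask.

```bash
python3 - <<'E'
from station import r
from h import *
S=r.camera("scene")
def pr(P):
    e=q(S["orientation"]).inv().apply(np.array(P)-S["eye"]);u=e[:2]/e[2];u=u*(1+S["k1"]*(u@u));return (u*[S["fx"],S["fy"]]+[S["cx"],S["cy"]]).round(1)
c=np.array([.5712,.0258]);d=S["eye"][:2]-c;d/=np.linalg.norm(d)
for l in(0,.002,.007):print(l,"knob bottom front",pr([*(c+.013*d),.169+l]),"top back",pr([*(c-.013*d),.191+l]))
print("barrel top front",pr([*(c+.008*d),.165]))
for u in(318,319,320):print(u,list(zip(range(168,198),S["frame"][168:198,u].max(1).tolist())))
E
```

```text
0 knob bottom front [318.4 189. ] top back [320.2 171.8]
0.002 knob bottom front [318.4 188.2] top back [320.2 170.9]
0.007 knob bottom front [318.7 186.2] top back [320.5 168.9]
barrel top front [318.4 189. ]
318 [(168, 33), (169, 34), (170, 36), (171, 35), (172, 35), (173, 32), (174, 29), (175, 28), (176, 31), (177, 28), (178, 28), (179, 30), (180, 24), (181, 20), (182, 21), (183, 16), (184, 20), (185, 16), (186, 17), (187, 62), (188, 125), (189, 122), (190, 99), (191, 98), (192, 98), (193, 98), (194, 97), (195, 88), (196, 63), (197, 71)]
319 [(168, 33), (169, 33), (170, 36), (171, 33), (172, 37), (173, 30), (174, 29), (175, 29), (176, 29), (177, 26), (178, 29), (179, 28), (180, 26), (181, 19), (182, 19), (183, 20), (184, 17), (185, 19), (186, 17), (187, 62), (188, 127), (189, 124), (190, 100), (191, 97), (192, 99), (193, 98), (194, 97), (195, 88), (196, 63), (197, 70)]
320 [(168, 32), (169, 31), (170, 31), (171, 34), (172, 35), (173, 31), (174, 30), (175, 32), (176, 30), (177, 28), (178, 29), (179, 31), (180, 24), (181, 22), (182, 17), (183, 21), (184, 16), (185, 14), (186, 24), (187, 75), (188, 145), (189, 124), (190, 100), (191, 96), (192, 96), (193, 97), (194, 93), (195, 80), (196, 58), (197, 90)]
```

```bash
python3 - <<'E'
from station import r
from h import *
S=r.camera("scene");f0=cv2.imread("pics/scene0.png")
def pr(P):
    e=q(S["orientation"]).inv().apply(np.array(P)-S["eye"]);u=e[:2]/e[2];u=u*(1+S["k1"]*(u@u));return (u*[S["fx"],S["fy"]]+[S["cx"],S["cy"]]).round(1)
for c,f,n in((np.array([.4657,.0273]),f0,"start"),(np.array([.5712,.0258]),S["frame"],"now")):
    d=S["eye"][:2]-c;d/=np.linalg.norm(d)
    for l in(0,.007):print(n,l,"top front",pr([*(c+.013*d),.191+l]),"bottom front",pr([*(c+.013*d),.169+l]),"barrel top front",pr([*(c+.008*d),.165]),"barrel foot",pr([*(c+.008*d),.145]))
    u,v=pr([*c,.18]).round().astype(int)
    print(v-12,f[v-12:v+20,u-1:u+2].max(2).mean(1).astype(int).tolist())
E
```

```text
start 0 top front [347.4 154.6] bottom front [346.1 163.3] barrel top front [346.1 163.4] barrel foot [344.9 171. ]
start 0.007 top front [347.8 151.8] bottom front [346.5 160.5] barrel top front [346.1 163.4] barrel foot [344.9 171. ]
143 [186, 188, 188, 187, 187, 171, 97, 32, 26, 29, 29, 29, 23, 22, 19, 18, 16, 14, 14, 63, 144, 114, 98, 98, 98, 98, 95, 71, 53, 104, 164, 166]
now 0 top front [319.3 180.1] bottom front [318.4 189. ] barrel top front [318.4 189. ] barrel foot [317.6 196.8]
now 0.007 top front [319.6 177.2] bottom front [318.7 186.2] barrel top front [318.4 189. ] barrel foot [317.6 196.8]
168 [33, 34, 33, 33, 33, 31, 30, 30, 30, 29, 28, 27, 23, 19, 20, 16, 16, 15, 18, 66, 132, 123, 98, 96, 97, 98, 96, 84, 61, 78, 138, 165]
```

The knob's lower edge, barrel top and barrel foot sit the same as at the start, when the pin was home (differences ≤0.4 px, where a 7 mm lift would give 2.8 px). The pin is home, the rack is against the bar and the arm is clear, so I hand in.

```bash
python3 -c "
from station import r
print(r.hand_in())"
```

```text
the job is handed in; nothing more can be done
None
```

I handed the job in with the pin down in the third hole, the rubber bar on the rack, the rack square against the fixed bar and the arm clear. That is from camera measurements, and the hand-in gave no verdict; one mistyped move (a stray extra lift and a 60 N grip) let the knob slip about 2 mm in the fingers before I corrected it.

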